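Set the throwing gauge to the sample pot

ROBOT

A 7-joint arm with a two-finger parallel gripper is mounted at the origin on the work surface. World frame = base frame: x ahead of the robot, y to its left, z up, the work surface at z = 0. Lengths are in m, angles in rad, forces in N, time in s.
With the tool pointing down it reaches from about 0.4 to 0.9 m from the base axis. Payload 5.5 kg.
Tool frame: the origin (TCP) lies on the mounting face of the last link; the fingertips stand 178 mm ahead of it and the grasp point (between the pads) lies 159 mm ahead of it; z points along the fingers, y is the direction in which the jaws open and shut (so a half turn about z gives the same grasp; the last joint's range is limited). The gripper opens to 92 mm and grips with 3 to 60 N. Pads are 19 mm wide; open, the fingers measure 130 mm over their backs; the gripper's body (75 mm by 190 mm) begins 47 mm behind the grasp point.
Start: joints at [-1.029, 0.501, -0.427, 1.55, 0.221, 1.138, -0.21], TCP at [0.179, 0.625, 0.405] pointing down, gripper open.
Joint ranges: [-2.88, 2.88], [-0.31, 2.03], [-1.54, 1.56], [0.2, 2.42], [-1.41, 4.55], [0.19, 2.02], [-2.57, 2.57]. Speed limits (rad/s): [2.57, 2.57, 3.14, 3.14, 3.14, 3.14, 3.14].

INTERFACE

Orientations are given as a unit quaternion [w, x, y, z].
In Python, from station import manip, get_image, get_calibration, nets gives the robot as it stands. Calls block until the motion is done:
- manip.movep(position, orientation): joint-space move of the TCP to a pose.
- manip.servo_line(position, rotation=None, max_speed=0.15, force_limit=None): straight line of the TCP; rotation=None keeps the orientation; max_speed is the mean speed in m/s. With force_limit (N) it stops when the force on the tool has changed by that much, and returns True; else False.
- manip.move_joints(angles): joint-space move.
- manip.move_gripper(opening, f_grip=None): finger opening in m; f_grip is the grip in N (None keeps the last); returns when the fingers have stopped.
- manip.dwell(seconds).
- manip.inverse_kinematics(position, orientation): joint angles nearest the present ones, or None.
- manip.sense(): the state.
- get_image(name): name is "scene" or "top" or "wrist"; returns the picture (400x640x3 uint8, blue, green, red); there is no depth.
- get_calibration(name): a dict with "fx", "fy", "cx", "cy" (pixels), "view" (4x4, takes a point from world to camera coordinates). Camera axes: x right, y up, looking along -z (the intrinsics and any distortion apply to the point x, -y, -z); pixel columns grow to the right and rows downward; lengths in m; the calibration is good to about 2 mm. A picture is of the moment at which its call begins: read the wrist's pose just before it. get_calibration takes no time and is no camera call; for the wrist camera it gives the pose at the moment of the call.
A pose or a line that the arm cannot do raises manip.PlanningError and nothing moves.
- manip.close_job(): hands the job in, once; it reports no verdict.
Trained networks look in the newest picture that a camera, given by its name, has taken for a name from the list of things; names that differ only in an ending like _2 or _b are one class to them, and where a whole thing is asked for, a point or a joint stands for the part that bears it (a point fixed in the world has none). Each returns a list of dicts, best first, with "confidence" (0 to 1); they miss things now and then, are a little off and sometimes report something else, mostly with a low value. They report only what shows in the picture. A call takes as long as a camera call. They do not tell look-alikes from the thing itself.
- nets.regions_of(camera, name): "mask" (400x640 bool, what is visible of it) and "box" ([left, top, right, bottom] in pixels, round what is visible of it).
The state is a dict: "time": time; "joint_pos": joint angles; "qd": joint speeds; "effort": joint torques, N m; "tcp_pos": TCP position; "eef_rot": TCP orientation; "contact_force": force on the tool from outside, world axes, zero at the start; "ft_torque": the same for the moment, N m; "gripper_width": finger opening in m.
Only numpy, scipy, OpenCV 4.12 (cv2) and the standard library are available. Lean on these libraries where they do the work, as an engineer would, in place of code of your own. Each camera call takes 0.05 s, during which the arm holds its last target.

TASK

Set the throwing gauge to the sample pot standing on the potter's wheel: push gently on its brass pointer to swing the pointer round until its down-turned tip stands directly over the pot's rim. Then push the black clamping lever on top of the gauge clockwise (seen from above) all the way to its stop, leaving the pointer over the rim. Do not shift or lift the pot, and leave the other things on the bench where they are.

Things in the scene. Friction and masses are not known exactly. Their poses are not given: they have to be found in the camera images.
- gauge: the throwing gauge, fixed to the bench close to the left or right of the wheel head. Dark round base 80 mm across, vertical steel post 16 mm thick, brass pointer in a collar, black clamping lever on top; 210 mm tall over all. Origin on the post axis at bench height. Delicate: over 20 N of push on any part of it bends it
- pointer_hub (a point): where the pointer's rod crosses the post axis, 168 mm above the bench; turns with the pointer: x axis along the rod towards the tip, z up. The collar here is 30 mm across
- pointer_tip (a point): lower end of the pointer's down-turned tip, 190 mm from the post axis, 148 mm above the bench (6 mm above the pot's rim). The pointer is a straight level rod 8 mm thick, 168 mm above the bench, that turns down 20 mm at its end; a 34 mm tail sticks out behind. It starts swung off the wheel, pointing roughly away from the robot. Other things in its sweep are at most 142 mm high
- pointer (a joint): angle of the pointer about the post, rad, grows anticlockwise seen from above, from -2.9 to 2.9 (0 = along the gauge's x axis); light dry friction (0.08 N m), stays where it is left
- clamp_handle (a point): point on the middle line of the clamping lever's handle, 55 mm out from the post axis, 202 mm above the bench. The lever swings level about the post axis, above the pointer: a black handle 14 mm thick rising gently from the hub (28 mm across) to its end 73 mm out, top 210 mm above the bench
- clamp (a joint): angle of the clamping lever, rad: 0 = fully loose, grows clockwise seen from above, 1.57 = the stop (fully clamped). Starts at 0 to 0.3. Dry friction 0.12 N m; stays where it is left. Turning it does not drag the pointer along
- rim (a point): centre of the mouth of the sample pot, at the height of its rim (142 mm above the bench). The rim is a round lip, 68 mm inside and 84 mm outside diameter, so its middle line lies 38 mm from this point
- master_pot: the sample pot: round-bellied red clay pot with a short neck, 85 mm tall, 110 mm across the belly, 0.3 to 0.6 kg, standing loose on a plywood bat on the wheel head. Origin under its centre, 57 mm above the bench. Only to be pointed at
- wheel: potter's wheel built into the bench, at rest: aluminium wheel head 230 mm across, its top 45 mm above the bench, with a plywood bat 184 mm across and 12 mm thick on it. Origin on its axis at bench height; does not turn
- ware_a: a finished pot stuck to its round bat: plywood bat 170 mm across and 12 mm thick, red clay pot like the sample pot on it, 97 mm tall over all, loose on the bench; origin under the bat's centre. Leave alone
- ware_b: the same kind of pot on a bat. Leave alone
- ware_c: the same kind of pot on a bat. Leave alone
- slip_jar: closed grey jar with a white cap, 76 mm across, 85 mm tall, on the bench on the side of the wheel where the gauge is not; origin under its centre. Leave alone
- chuck: white plaster trimming chuck, waisted, 90 mm across its foot, 60 mm tall; origin under its centre. Leave alone
- clay_ring: flat ring of red clay, 64 mm across, 12 mm thick, lying on the bench; origin under its centre. Leave alone
- wood_rib: wooden throwing rib with rounded ends, 104 x 64 x 8 mm, lying on the bench; origin under its centre. Leave alone
- slip_brush: long-handled brush lying on the bench, under 30 mm high. Leave alone
Not all that is in view belongs to the job. Leave any blue or green look-alike of the master_pot alone.

How it is judged:
By the outcome, as a careful person would: the job done as asked, in the order asked, and still so for the second after the job is handed in, with the robot touching nothing.
It also fails if it takes over 54 s, if anything falls off the work surface, if the arm or the gripper's body presses on something with over 40 N, if the wrist force passes 120 N, or if a joint passes its speed limit or range.

## Working session

There is one attempt and no reset: what is moved stays moved. The work goes in short steps, each a Python script; the robot and the scene stay as the last script left them, time stands still between calls to the robot, and variables do not carry over. Pictures are saved under pics/ and viewed, and the job is handed in when it is done.

```bash
ls; mkdir -p pics
python3 - <<'E'
from station import manip, get_image, get_calibration, nets
import cv2
for n in ("scene","top","wrist"):
    c=get_calibration(n); im=get_image(n); cv2.imwrite(f"pics/{n}0.png",im)
    print(n,{k:(v if k!='view' else None) for k,v in c.items()}); print(c['view'])
print(manip.sense())
E
```

```text
pics
scene {'fx': 398.75915668560106, 'fy': 398.75915668560106, 'cx': 317.78192718515686, 'cy': 197.22539581007032, 'view': None}
[[ 0.66122663  0.75016981 -0.00495925 -0.36390867]
 [-0.43774947  0.39119978  0.80952957  0.13750874]
 [ 0.60922471 -0.5331116   0.58705815 -1.5136005 ]
 [ 0.          0.          0.          1.        ]]
top {'fx': 425.38948089289846, 'fy': 425.38948089289846, 'cx': 320.20976973061215, 'cy': 203.84181189378577, 'view': None}
[[-0.01218042 -0.99989581 -0.00774574 -0.00412931]
 [ 0.98967014 -0.01316174  0.14275778 -0.54014198]
 [-0.14284486 -0.00592688  0.98972735 -1.34697316]
 [ 0.          0.          0.          1.        ]]
wrist {'fx': 303.41270602662775, 'fy': 303.41270602662775, 'cx': 322.49235735379426, 'cy': 202.64294786281536, 'view': None}
[[ 0.27473461  0.96151791 -0.00205308 -0.64852909]
 [-0.92056762  0.26241615 -0.28929745  0.03750669]
 [-0.27762592  0.08137002  0.95723705 -0.39190643]
 [ 0.          0.          0.          1.        ]]
{'time': 0.15, 'joint_pos': array([-1.02876072,  0.50166467, -0.42684379,  1.55118918,  0.22078886,
        1.13826721, -0.21027698]), 'qd': array([-2.58558817e-04, -3.09944788e-03, -2.02103391e-05, -2.72049039e-03,
       -1.38420702e-03, -5.36836331e-04, -4.34750859e-05]), 'effort': array([-7.22629018e-03, -5.67102063e+01, -5.82565024e+00, -2.79451561e+01,
       -6.87281135e-02,  2.66024529e-02,  8.82287736e-05]), 'tcp_pos': array([0.17886239, 0.62463616, 0.40390616]), 'eef_rot': array([-1.46999263e-04,  1.38933187e-01,  9.90301479e-01, -7.26558199e-04]), 'contact_force': array([ 0.21963413, -0.2961409 ,  0.97661635]), 'ft_torque': array([-0.02285314, -0.01370397, -0.00588038]), 'gripper_width': 0.09152075848796608}
```

View pics/scene0.png

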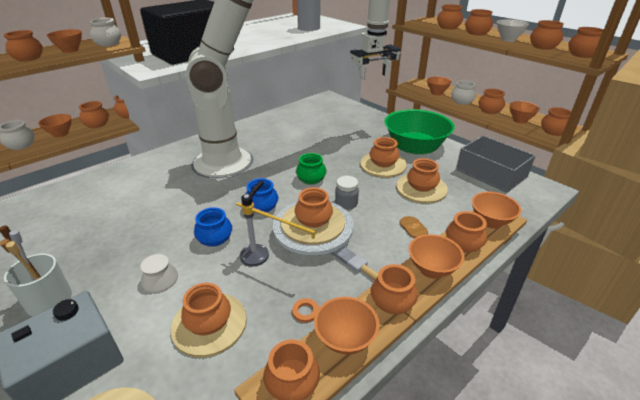

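View pics/top0.png

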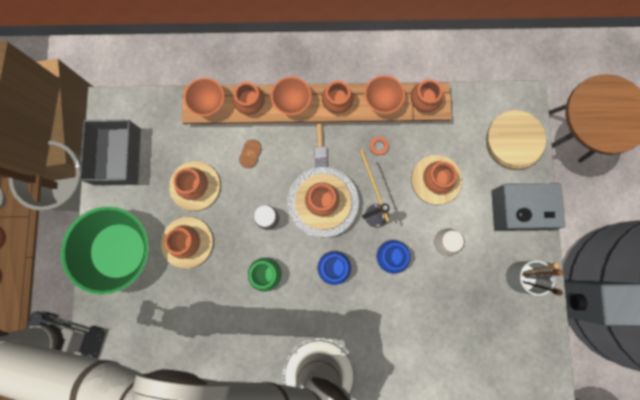

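View pics/wrist0.png

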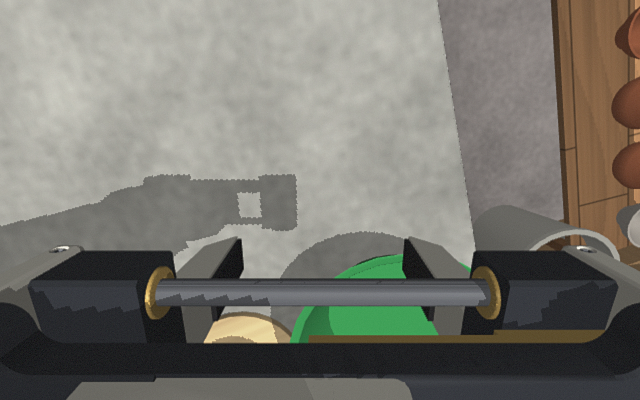

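The top view shows the wheel and sample pot at about (322,200). The gauge is to its right at (378,213), with the pointer tip near (363,150). The red pot on the wheel is the target. Possible look-alikes are blue pots (334,267) and (394,256), a green pot (264,274), and red ware pots (190,183), (181,241), (441,177), plus those on the board.

```bash
cat > h.py <<'E'
import numpy as np, cv2
from station import manip, get_image, get_calibration, nets
def ray(cal,u,v):
    V=cal['view'];R=V[:3,:3];t=V[:3,3]
    d=np.array([(u-cal['cx'])/cal['fx'],-(v-cal['cy'])/cal['fy'],-1.])
    return -R.T@t, R.T@d
def unp(cal,u,v,z):
    o,d=ray(cal,u,v); s=(z-o[2])/d[2]; return o+s*d
def proj(cal,p):
    q=cal['view'][:3,:3]@np.asarray(p,float)+cal['view'][:3,3]
    return np.array([cal['cx']+cal['fx']*q[0]/-q[2], cal['cy']+cal['fy']*q[1]/q[2]])
def tri(c1,p1,c2,p2):
    A=[];b=[]
    M=np.zeros((3,3));r=np.zeros(3)
    for c,p in((c1,p1),(c2,p2)):
        o,d=ray(c,*p); d=d/np.linalg.norm(d); P=np.eye(3)-np.outer(d,d); M+=P; r+=P@o
    return np.linalg.solve(M,r)
E
python3 - <<'E'
from h import *
for cam in("top","scene"):
    im=get_image(cam); cal=get_calibration(cam)
    for n in("gauge","pointer_hub","clamp_handle","master_pot","wheel"):
        for r in nets.regions_of(cam,n)[:3]:
            ys,xs=np.nonzero(r['mask']); print(cam,n,round(r['confidence'],2),np.round(r['box'],1),len(xs),xs.mean().round(1),ys.mean().round(1))
            np.save(f"m_{cam}_{n}_{int(r['box'][0])}.npy",r['mask'])
    x0,y0,w,h=((250,110,200,150) if cam=="top" else (170,150,200,150))
    cv2.imwrite(f"pics/{cam}1c.png",cv2.resize(im[y0:y0+h,x0:x0+w],None,fx=4,fy=4,interpolation=cv2.INTER_CUBIC))
E
```

```text
top gauge 0.62 [360.6 148.  390.6 227.3] 664 375.7 206.6
top gauge 0.55 [316.  121.5 326.9 166.8] 384 320.2 147.6
top pointer_hub 0.46 [362.7 149.2 393.5 221.6] 148 376.2 189.9
top clamp_handle 0.6 [362.4 204.4 389.4 218.8] 145 376.9 210.3
top clamp_handle 0.58 [305.  183.2 339.5 217.9] 857 322.0 198.9
top master_pot 0.98 [299.9 184.5 338.3 217.8] 956 321.9 198.7
top master_pot 0.87 [374.4 241.5 411.9 275.1] 923 393.1 255.9
top master_pot 0.69 [322.  249.9 353.  285.2] 862 334.7 266.9
top wheel 0.9 [289.4 167.3 360.5 237.5] 2974 323.0 202.3
scene gauge 0.87 [235.  181.7 311.7 267.4] 1258 257.2 230.9
scene pointer_hub 0.74 [237.  205.7 313.1 238.2] 370 273.6 218.2
scene pointer_hub 0.71 [392.3 156.7 444.8 206. ] 1709 422.2 182.8
scene clamp_handle 0.46 [241.5 179.3 262.6 208.2] 249 250.6 194.3
scene master_pot 0.64 [294.9 184.3 329.8 228.3] 1219 312.7 207.5
scene master_pot 0.63 [194.5 207.5 232.5 246.2] 1177 211.9 226.8
scene master_pot 0.61 [250.3 178.8 274.8 212. ] 666 263.5 195.7
scene wheel 0.78 [274.7 204.9 353.8 255.4] 2627 313.1 232.4
```

View pics/top1c.png

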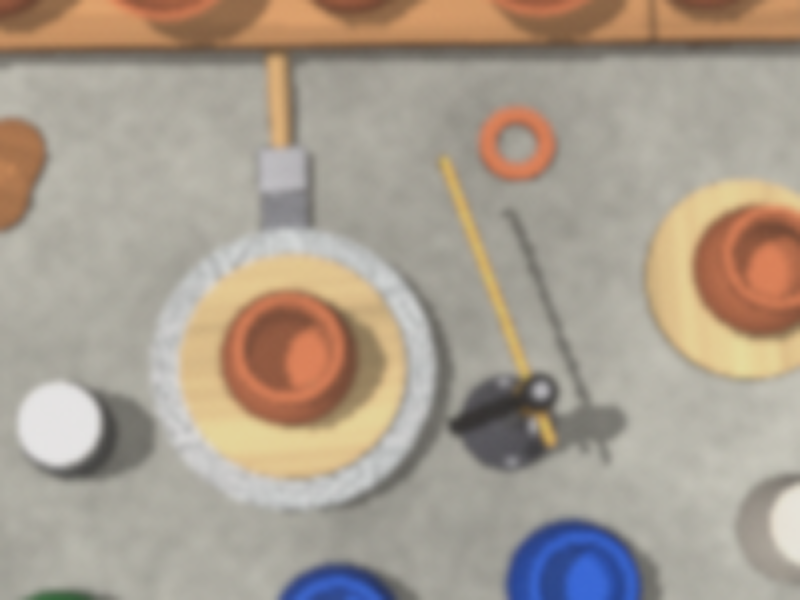

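View pics/scene1c.png

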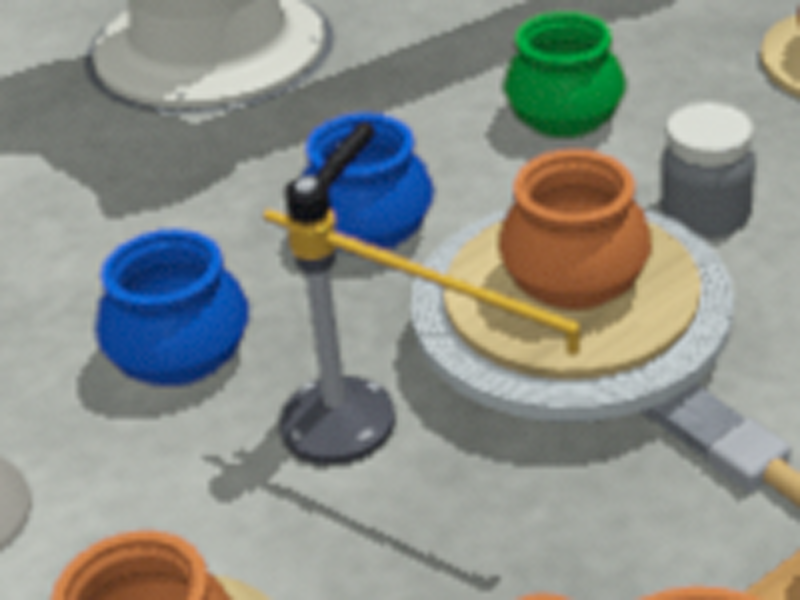

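Run:
```python
from h import *
T=get_calibration("top");S=get_calibration("scene")
t=lambda X,Y:(250+X/4,110+Y/4)
s=lambda X,Y:(170+X/4,150+Y/4)
def p(n,a): print(n,np.round(a,4))
p("hubtop z.205",unp(T,*t(542,390),.205)); p("hub base scene",unp(S,*s(337,418),.01))
p("hub tri", tri(T,t(542,390),S,s(307,187)))
p("base top", unp(T,*t(508,422),.01))
p("tip end .168",unp(T,*t(445,160),.168)); p("tail",unp(T,*t(549,443),.168))
p("tip scene .148",unp(S,*s(572,350),.148)); p("tip scene top .168",unp(S,*s(574,330),.168))
p("handle end top .203",unp(T,*t(455,425),.203)); p("handle scene",unp(S,*s(366,130),.203))
p("rim top",unp(T,*t(297,348),.142)); p("rim scene",unp(S,*s(575,186),.142))
p("wheel top bat",unp(T,*t(293,366),.057))
```

```text
hubtop z.205 [ 0.503  -0.1983  0.205 ]
hub base scene [ 0.5129 -0.1983  0.01  ]
hub tri [ 0.5053 -0.1966  0.1996]
base top [ 0.5027 -0.1983  0.01  ]
tip end .168 [ 0.6831 -0.137   0.168 ]
tail [ 0.4687 -0.2076  0.168 ]
tip scene .148 [ 0.6854 -0.133   0.148 ]
tip scene top .168 [ 0.6902 -0.1354  0.168 ]
handle end top .203 [ 0.4789 -0.1358  0.203 ]
handle scene [ 0.4836 -0.1334  0.203 ]
rim top [ 0.5458 -0.0241  0.142 ]
rim scene [ 0.5558 -0.0184  0.142 ]
wheel top bat [ 0.5449 -0.021   0.057 ]
```

```bash
cat >> h.py <<'E'
from scipy.spatial.transform import Rotation as Ro
def q2R(q): return Ro.from_quat([q[1],q[2],q[3],q[0]]).as_matrix()
def R2q(R):
    q=Ro.from_matrix(R).as_quat(); return np.array([q[3],q[0],q[1],q[2]])
def down(yawdir):  # tool z down, tool y along angle yawdir (world)
    y=np.array([np.cos(yawdir),np.sin(yawdir),0]); z=np.array([0,0,-1.]); return R2q(np.c_[np.cross(y,z),y,z])
E
python3 - <<'E'
from h import *
s=manip.sense(); R=q2R(s['eef_rot']); V=get_calibration("wrist")['view']
C=V[:3,:3]@R; c=R.T@(-V[:3,:3].T@V[:3,3]-s['tcp_pos'])
np.savez("wcam.npz",C=C,c=c); print(np.round(C,3),np.round(c,4)); print(R.round(3))
K=dict(get_calibration("wrist"))
pts=dict(hub=[.505,-.198,.168],tip=[.686,-.135,.148],rim=[.548,-.022,.142],tgt=[.585,-.026,.148])
for x in(.4,.5,.6,.7):
  for y in (-.05,-.15,-.25):
    for yaw in np.deg2rad([0,90,135,180,225,270,315,45]):
      q=down(yaw);p=np.array([x,y,.45]); j=manip.inverse_kinematics(p,q)
      if j is None: continue
      Rr=q2R(q); W=np.eye(4);W[:3,:3]=C@Rr.T; W[:3,3]=-W[:3,:3]@(p+Rr@c); K['view']=W
      pr={k:proj(K,v).round(0) for k,v in pts.items()}
      if all(20<a[0]<620 and 10<a[1]<245 for a in pr.values()): print(x,y,np.rad2deg(yaw),{k:v.tolist() for k,v in pr.items()},np.round(j,2))
E
```

```text
[[ 0.     1.     0.   ]
 [ 0.957 -0.001  0.289]
 [ 0.289  0.    -0.957]] [ 0.0779 -0.0004  0.0191]
[[-0.961  0.275  0.   ]
 [ 0.275  0.961  0.   ]
 [-0.     0.    -1.   ]]
0.5 -0.05 180.0 {'hub': [317.0, 15.0], 'tip': [113.0, 102.0], 'rim': [275.0, 220.0], 'tgt': [237.0, 218.0]} [-1.06  0.61  1.54  1.9  -0.64  1.29 -2.46]
0.5 -0.15 315.0 {'hub': [363.0, 232.0], 'tip': [469.0, 30.0], 'rim': [258.0, 55.0], 'tgt': [290.0, 22.0]} [-0.15  0.21  0.45  1.84 -0.1   1.12 -0.45]
0.5 -0.25 45.0 {'hub': [369.0, 164.0], 'tip': [533.0, 243.0], 'rim': [549.0, 51.0], 'tgt': [573.0, 87.0]} [-0.07  0.3   0.59  1.76 -0.18  1.14  1.37]
0.6 -0.05 180.0 {'hub': [448.0, 15.0], 'tip': [226.0, 102.0], 'rim': [374.0, 220.0], 'tgt': [338.0, 218.0]} [-0.83  0.72  1.36  1.67 -0.72  1.36 -2.5 ]
0.6 -0.15 45.0 {'hub': [207.0, 164.0], 'tip': [393.0, 243.0], 'rim': [385.0, 51.0], 'tgt': [411.0, 87.0]} [-0.02  0.38  0.29  1.6  -0.11  1.17  1.08]
0.6 -0.25 315.0 {'hub': [211.0, 232.0], 'tip': [298.0, 30.0], 'rim': [95.0, 55.0], 'tgt': [118.0, 22.0]} [-0.04  0.47  0.55  1.53 -0.26  1.22 -0.23]
0.7 -0.05 180.0 {'hub': [579.0, 15.0], 'tip': [339.0, 103.0], 'rim': [473.0, 220.0], 'tgt': [439.0, 219.0]} [-0.66  0.92  1.35  1.39 -0.89  1.51 -2.51]
0.7 -0.05 45.0 {'hub': [45.0, 164.0], 'tip': [254.0, 243.0], 'rim': [222.0, 51.0], 'tgt': [249.0, 86.0]} [-0.01  0.53  0.07  1.37 -0.04  1.25  0.85]
```

Run:
```python
from h import *
manip.movep([.52,-.14,.46],down(np.deg2rad(-45)))
cal=get_calibration("wrist"); im=get_image("wrist"); cv2.imwrite("pics/w1.png",im)
np.save("w1.npy",cal['view'])
for n in("pointer_hub","clamp_handle","master_pot"):
    for r in nets.regions_of("wrist",n)[:3]: print(n,round(r['confidence'],2),np.round(r['box']))
s=manip.sense(); print(s['time'],s['tcp_pos'],s['joint_pos'].round(2),s['contact_force'])
```

```text
pointer_hub 0.74 [335.  52. 465. 280.]
clamp_handle 0.69 [278. 229. 376. 276.]
master_pot 0.97 [  0.  68.  90. 158.]
master_pot 0.88 [266. 255. 333. 332.]
master_pot 0.77 [138. 184. 225. 263.]
3.9 [ 0.52016516 -0.13955229  0.45992719] [-0.12  0.23  0.39  1.79 -0.09  1.14 -0.48] [ 0.12053684 -0.79573405 -0.81018884]
```

View pics/w1.png

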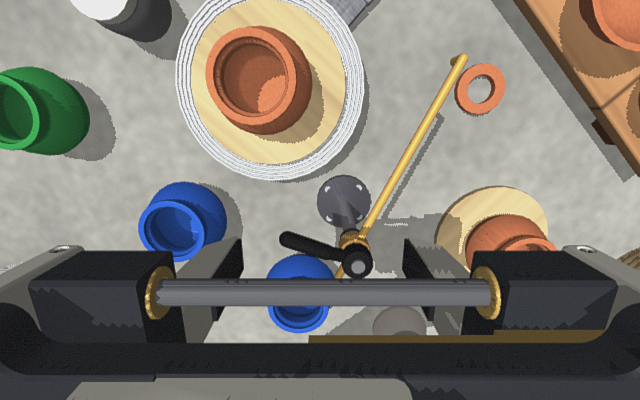

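Run:
```python
from h import *
im=cv2.imread("pics/w1.png")
cv2.imwrite("pics/w1p.png",cv2.resize(im[10:150,190:330],None,fx=4,fy=4,interpolation=cv2.INTER_CUBIC))
cv2.imwrite("pics/w1g.png",cv2.resize(im[40:290,270:480],None,fx=2.4,fy=2.4,interpolation=cv2.INTER_CUBIC))
```

```text
(no output)
```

View pics/w1p.png

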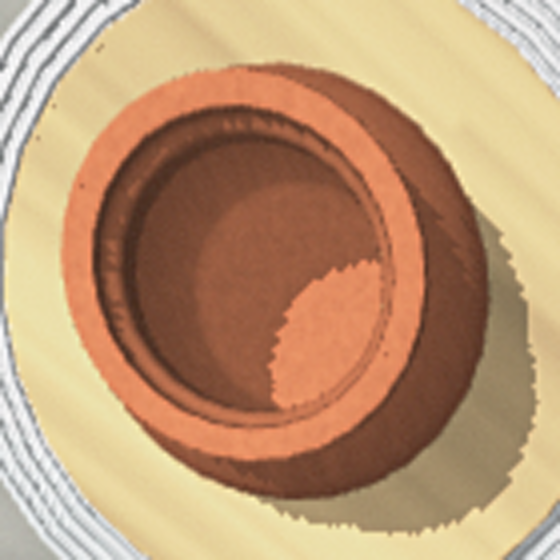

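View pics/w1g.png

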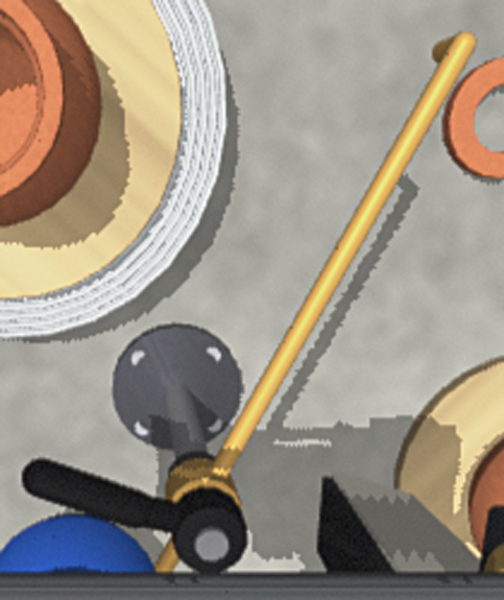

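Run:
```python
from h import *
im=cv2.imread("pics/w1.png"); cal=get_calibration("wrist"); cal['view']=np.load("w1.npy")
P=lambda n,u,v,z: print(n,unp(cal,u,v,z).round(4))
P("rim",251,76,.142)
g=lambda X,Y:(270+X/2.4,40+Y/2.4)
for z in(0.,.01,.02): P("base",*g(178,386),z)
P("hubtop",*g(211,545),.21);P("handle",*g(35,475),.203)
P("tip end",*g(470,36),.168);P("rod",*g(468,42),.168);P("rod2",*g(230,465),.168);P("tip low",*g(441,47),.148)
# lip mask
hsv=cv2.cvtColor(im,cv2.COLOR_BGR2HSV); sub=im[10:150,190:330].astype(int)
m=((sub[...,2]>190)&(sub[...,0]<140)&(sub[...,2]-sub[...,0]>90)).astype(np.uint8)
cs,_=cv2.findContours(m,cv2.RETR_CCOMP,cv2.CHAIN_APPROX_NONE)
from scipy.optimize import least_squares
for c in sorted(cs,key=len)[-4:]:
    w=np.array([unp(cal,190+a[0][0],10+a[0][1],.142)[:2] for a in c])
    f=least_squares(lambda q:np.hypot(*(w-q[:2]).T)-q[2],[.548,-.022,.04],loss='soft_l1',f_scale=.001)
    print(len(c),f.x.round(4),np.abs(f.fun).mean().round(5))
```

```text
rim [ 0.5512 -0.0161  0.142 ]
base [ 0.5073 -0.1994  0.    ]
base [ 0.5089 -0.1968  0.01  ]
base [ 0.5104 -0.1941  0.02  ]
hubtop [ 0.5078 -0.195   0.21  ]
handle [ 0.4804 -0.1343  0.203 ]
tip end [ 0.69   -0.1355  0.168 ]
rod [ 0.6884 -0.1365  0.168 ]
rod2 [ 0.5254 -0.1942  0.168 ]
tip low [ 0.6886 -0.1348  0.148 ]
10 [1.5192 0.9973 1.435 ] 0.00074
10 [0.2193 0.3434 0.5223] 0.00075
265 [ 0.5496 -0.0165  0.041 ] 0.00022
289 [ 0.5497 -0.0148  0.0337] 0.00268
```

The wrist view (`w1.png`) shows the pot rim centred near (251,76), the gauge hub at (358,267), the lever end at (285,238) and the pointer tip at (465,57). The sizes agree: rim radius 41 mm against 42, hub to tip 191 mm against 190. I'll straddle the rod with the jaws and swing it just short of the rim.

```bash
cat >> h.py <<'E'
HUB=np.array([.508,-.197])
def ptr_pose(th,z,r=.12):
    th=np.deg2rad(th); return np.array([HUB[0]+r*np.cos(th),HUB[1]+r*np.sin(th),z]),down(th-np.pi/2)
def shot(name,cam="wrist"):
    cal=get_calibration(cam); im=get_image(cam); cv2.imwrite(f"pics/{name}.png",im); np.save(f"{name}.npy",cal['view']); return im,cal
E
python3 - <<'E'
from h import *
manip.move_gripper(.024)
p,q=ptr_pose(19,.41); manip.movep(p,q)
p,q=ptr_pose(19,.333); print("hit",manip.servo_line(p,q,max_speed=.08,force_limit=5))
s=manip.sense(); print(s['time'],s['tcp_pos'],s['contact_force'],s['gripper_width'])
shot("w2")
E
```

```text
hit False
6.7167 [ 0.62178441 -0.15809708  0.33362108] [0.42122903 0.06147747 0.65903795] 0.023778977876770913
```

View pics/w2.png

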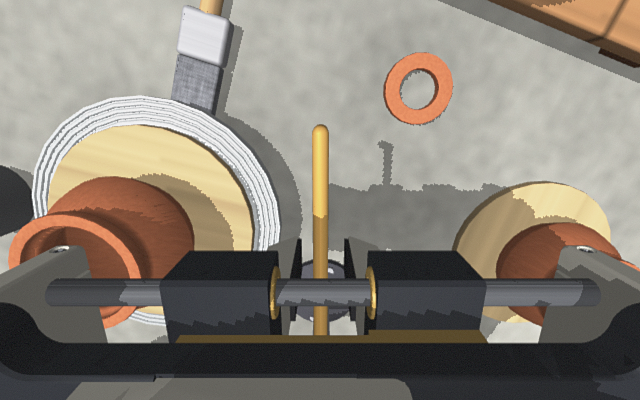

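The rod stands centred between the jaws: rod at u≈320, fingers at about 297 and 350, tip end at (320,127). Next is the arc push.

Run:
```python
from h import *
f0=manip.sense()['contact_force']; mx=0
for th in (26,33,40,47,54,61):
    p,q=ptr_pose(th,.333); h=manip.servo_line(p,q,max_speed=.07,force_limit=7)
    s=manip.sense(); mx=max(mx,np.linalg.norm(s['contact_force']-f0))
    if h: print("HIT",th); break
print(s['time'],s['tcp_pos'],s['contact_force'],mx)
shot("w3"); shot("t3","top")
```

```text
8.9167 [ 0.56650164 -0.09239859  0.33310894] [-0.14733656 -0.07685089  0.10502125] 1.3197150541282745
```

View pics/w3.png

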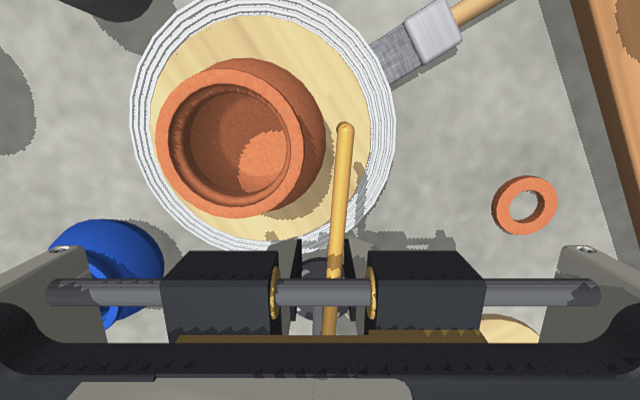

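```bash
cat >> h.py <<'E'
from scipy.optimize import least_squares
def rimfit(im,cal,box,guess=(.55,-.0165,.042)):
    x0,y0,x1,y1=box; sub=im[y0:y1,x0:x1].astype(int)
    m=((sub[...,2]>190)&(sub[...,0]<140)&(sub[...,2]-sub[...,0]>90)&(sub[...,1]<170)).astype(np.uint8)
    cs,_=cv2.findContours(m,cv2.RETR_EXTERNAL,cv2.CHAIN_APPROX_NONE)
    c=max(cs,key=len)
    w=np.array([unp(cal,x0+a[0][0],y0+a[0][1],.142)[:2] for a in c])
    k=np.abs(np.hypot(*(w-guess[:2]).T)-.041)<.008; w=w[k]
    f=least_squares(lambda q:np.hypot(*(w-q[:2]).T)-q[2],guess,loss='soft_l1',f_scale=.0005)
    return f.x,len(w),np.abs(f.fun).mean()
E
python3 - <<'E'
from h import *
im=cv2.imread("pics/w3.png"); cal=get_calibration("wrist"); cal['view']=np.load("w3.npy")
print(rimfit(im,cal,(145,50,310,225)))
e=unp(cal,345.5,127,.168);m=unp(cal,336.5,225,.168)
d=(e-m)[:2];d/=np.linalg.norm(d);print(e,m,np.rad2deg(np.arctan2(d[1],d[0])),np.rad2deg(np.arctan2(*(e[:2]-HUB)[::-1])))
cv2.imwrite("pics/w3c.png",cv2.resize(im[50:240,140:380],None,fx=3.2,fy=3.2,interpolation=cv2.INTER_CUBIC))
t=cv2.imread("pics/t3.png");cv2.imwrite("pics/t3c.png",cv2.resize(t[150:250,270:430],None,fx=5,fy=5,interpolation=cv2.INTER_CUBIC))
E
```

```text
(array([ 0.54957189, -0.0166456 ,  0.04109712]), 423, np.float64(0.00016266182088952392))
[ 0.6110283  -0.03609279  0.168     ] [ 0.58406093 -0.07710221  0.168     ] 56.67148786305098 57.36871218225922
```

View pics/w3c.png

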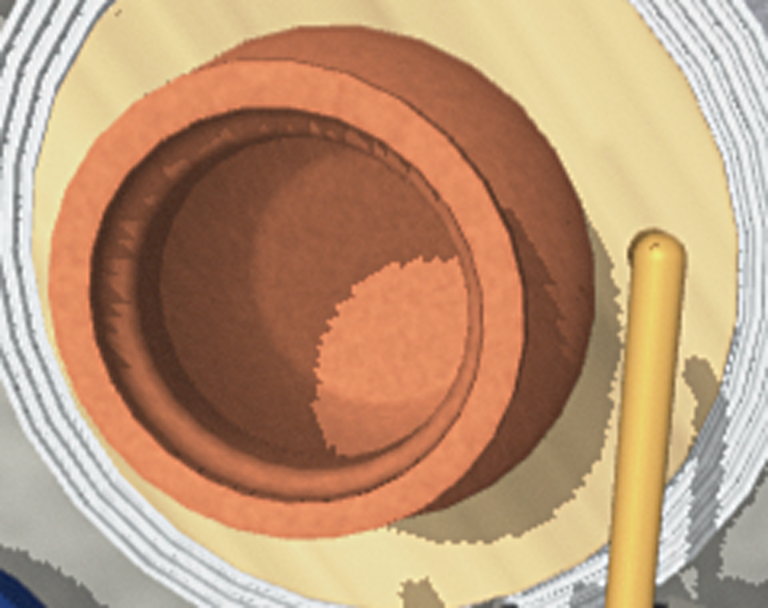

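View pics/t3c.png

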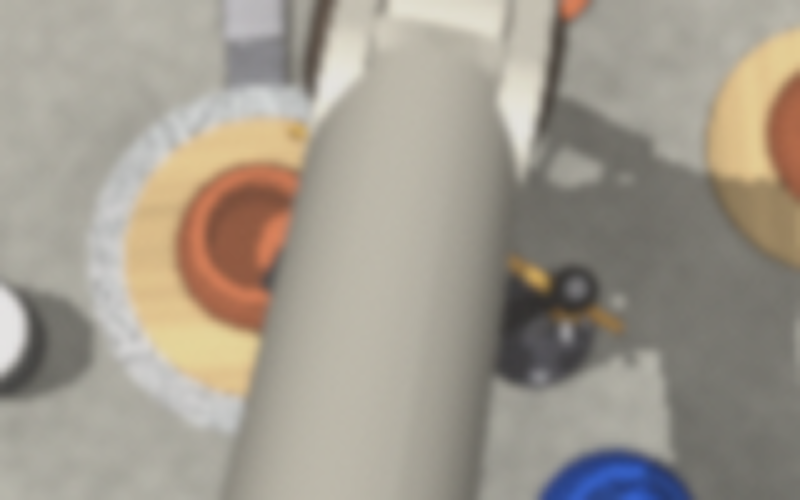

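Run:
```python
from h import *
for th in (65,68.3):
    p,q=ptr_pose(th,.333); h=manip.servo_line(p,q,max_speed=.06,force_limit=7)
    if h: print("HIT",th); break
manip.dwell(.2)
im,cal=shot("w4"); print(manip.sense()['time'],rimfit(im,cal,(180,30,370,225)))
cv2.imwrite("pics/w4c.png",cv2.resize(im[30:240,160:400],None,fx=3.2,fy=2.8*3.2/2.8,interpolation=cv2.INTER_CUBIC)[:600])
```

```text
9.825 (array([ 0.54939765, -0.0165055 ,  0.04101207]), 430, np.float64(0.00047808379177996074))
```

View pics/w4c.png

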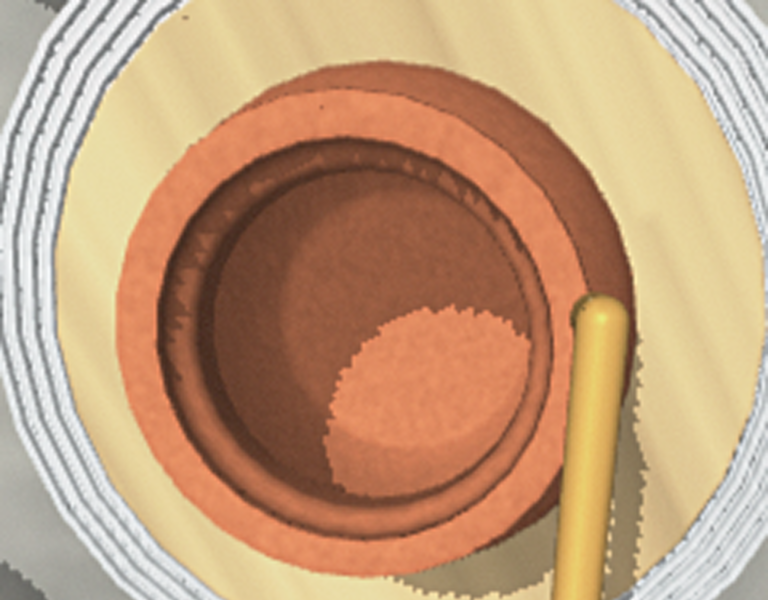

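```bash
cat >> h.py <<'E'
def overlay(imf,name,ctr,tip,out,crop,sc):
    im=cv2.imread(imf); cal=get_calibration(name.split('/')[0]); cal['view']=np.load(name.split('/')[1]+".npy")
    x0,y0,x1,y1=crop; im=cv2.resize(im[y0:y1,x0:x1],None,fx=sc,fy=sc,interpolation=cv2.INTER_CUBIC)
    f=lambda p:tuple(int(a) for a in ((proj(cal,p)-[x0,y0]+.5)*sc))
    for r,c in((.034,(255,0,0)),(.038,(0,255,0)),(.042,(255,0,0))):
        for a in np.arange(0,2*np.pi,.04): cv2.circle(im,f([ctr[0]+r*np.cos(a),ctr[1]+r*np.sin(a),.142]),1,c,-1)
    for z,c in((.148,(255,0,255)),(.164,(0,0,0)),(.172,(255,255,255))):
        for a in np.arange(0,2*np.pi,.3): cv2.circle(im,f([tip[0]+.004*np.cos(a),tip[1]+.004*np.sin(a),z]),1,c,-1)
    cv2.imwrite(out,im)
E
python3 - <<'E'
from h import *
im=cv2.imread("pics/w4.png"); cal=get_calibration("wrist"); cal['view']=np.load("w4.npy")
c=np.array([.5495,-.0166])
e=unp(cal,160+602/3.2,30+312/3.2,.168); m=unp(cal,160+579/3.2,30+590/3.2,.168)
d=(e-m)[:2];d/=np.linalg.norm(d); print(e,np.rad2deg(np.arctan2(d[1],d[0])),np.hypot(*(e[:2]-HUB)),np.rad2deg(np.arctan2(*(e[:2]-HUB)[::-1])))
print("dist",np.hypot(*(e[:2]-c)))
overlay("pics/w4.png","wrist/w4",c,e,"pics/w4o.png",(160,30,400,215),3.2)
E
```

```text
[ 0.59039261 -0.02477028  0.168     ] 64.78026861084216 0.19092307517488893 64.4341120100034
dist 0.041700831505462096
```

View pics/w4o.png

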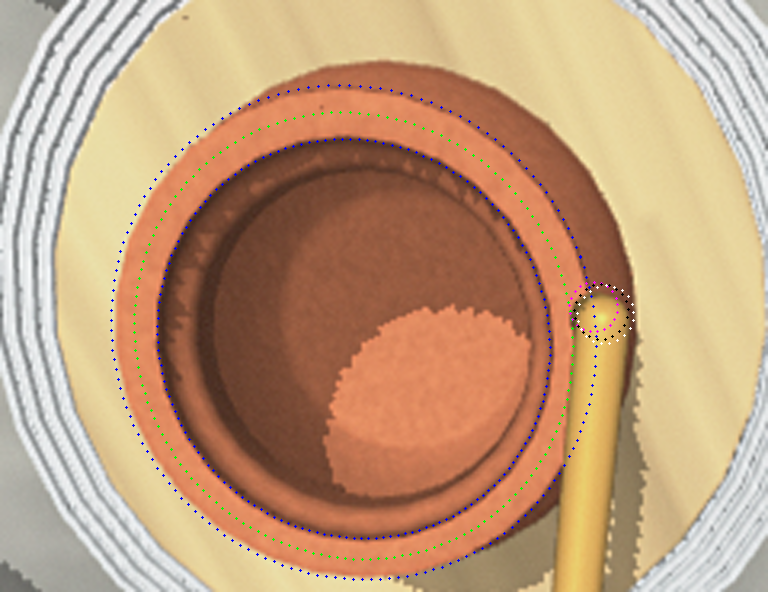

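Run:
```python
from h import *
p,q=ptr_pose(69.35,.333); print(manip.servo_line(p,q,max_speed=.04,force_limit=7))
manip.dwell(.2); shot("w5")
# back off so nothing touches: centre jaws on rod
p,q=ptr_pose(66.2,.333); manip.servo_line(p,q,max_speed=.05,force_limit=7); manip.dwell(.1)
im,cal=shot("w6"); print(manip.sense()['time'],rimfit(im,cal,(160,30,370,225)))
cv2.imwrite("pics/w56c.png",np.hstack([cv2.resize(cv2.imread(f"pics/w{k}.png")[40:240,200:400],None,fx=2,fy=2) for k in(5,6)]))
cv2.imwrite("pics/w6c.png",cv2.resize(im[30:215,160:400],None,fx=3.2,fy=3.2,interpolation=cv2.INTER_CUBIC))
```

```text
False
10.7583 (array([ 0.54873423, -0.01539134,  0.03909487]), 714, np.float64(0.0029548395275394777))
```

View pics/w6c.png

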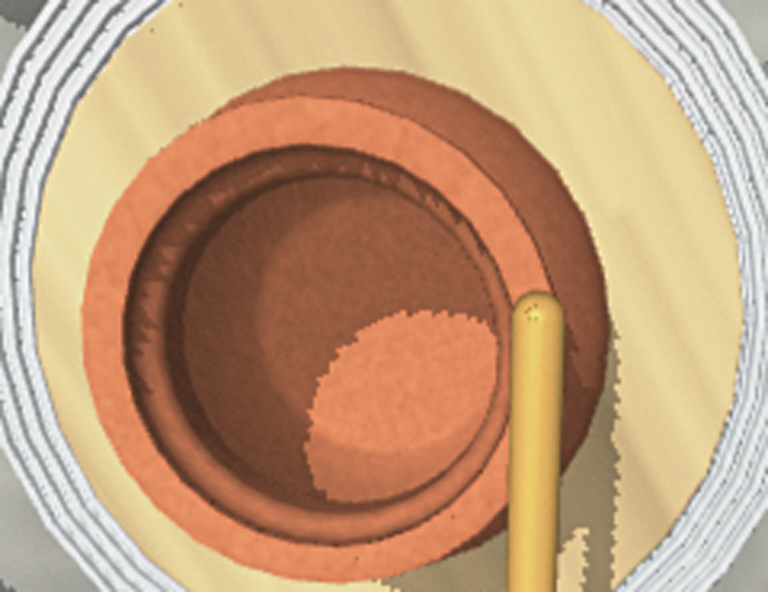

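View pics/w56c.png

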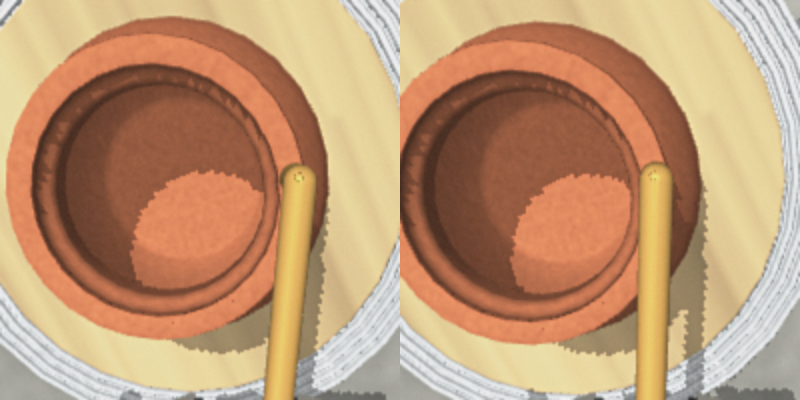

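Run:
```python
from h import *
im=cv2.imread("pics/w6.png"); cal=get_calibration("wrist"); cal['view']=np.load("w6.npy")
c=np.array([.5495,-.0166])
e=unp(cal,160+537/3.2-.5,30+313/3.2-.5,.168)
print(e,np.hypot(*(e[:2]-HUB)),np.rad2deg(np.arctan2(*(e[:2]-HUB)[::-1])),"dist",np.hypot(*(e[:2]-c)))
overlay("pics/w6.png","wrist/w6",c,e,"pics/w6o.png",(160,30,400,215),3.2)
```

```text
[ 0.58717421 -0.02355127  0.168     ] 0.19066467383859717 65.46470527020546 dist 0.03831013540215793
```

View pics/w6o.png

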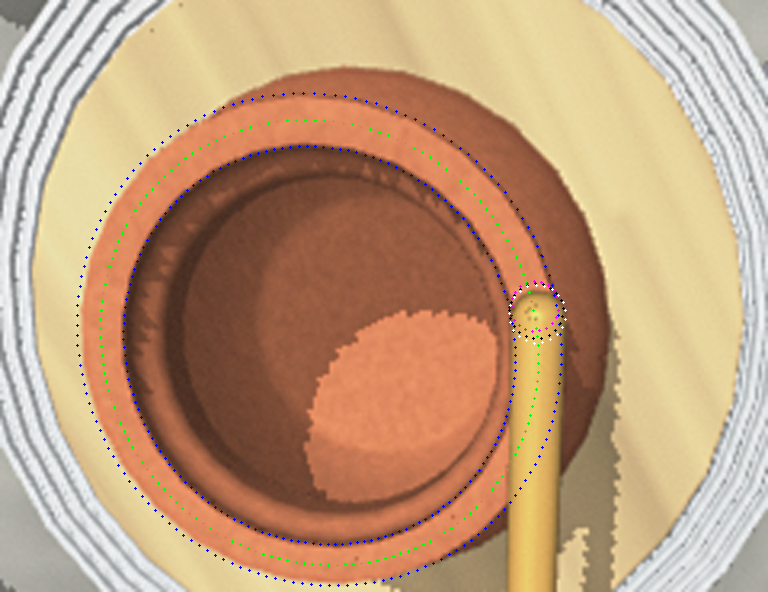

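The tip centre measures 38.3 mm from the pot centre (middle line is 38 mm). Next I'll raise the tool, then sweep the lever with the jaws straddling its handle.

```bash
cat >> h.py <<'E'
def lev_pose(ph,z,r=.058): return ptr_pose(ph,z,r)
E
python3 - <<'E'
from h import *
p,q=ptr_pose(66.2,.333); p[2]=.42; print(manip.servo_line(p,max_speed=.1,force_limit=4))
manip.move_gripper(.040)
for ph in (113.5,60,10):
    print(ph,manip.inverse_kinematics(*lev_pose(ph,.364)))
p,q=lev_pose(113.5,.42); manip.movep(p,q)
im,cal=shot("w7"); print(manip.sense()['time'])
E
```

```text
False
113.5 [ 0.1123154   0.26137445  0.14274963  1.96476505 -0.04627629  0.91851076
  0.68853393]
60 [-0.01100118  0.35499103  0.28277169  1.8484472  -0.11912659  0.95451801
 -0.19954124]
10 [-0.0569626   0.43743425  0.43053405  1.75676563 -0.21259826  0.9934403
 -0.9417048 ]
13.2167
```

View pics/w7.png

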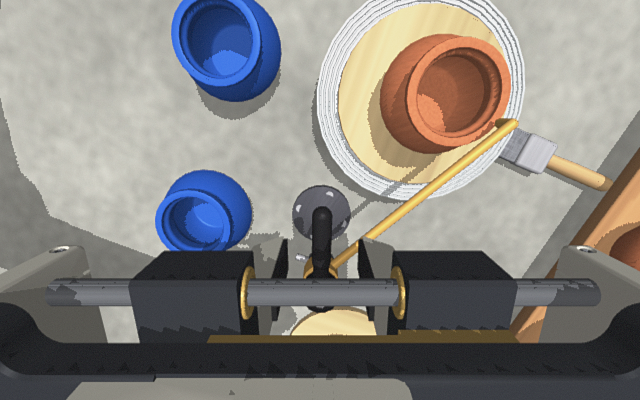

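The lever is centred between the jaws: its end is at (321,213), and the fingers are at 285 and 362. Next: descend and sweep.

Run:
```python
from h import *
p,q=lev_pose(113.5,.364); 
if manip.servo_line(p,q,max_speed=.07,force_limit=4): print("HIT down"); raise SystemExit
ph=113.5; mx=0; f0=manip.sense()['contact_force']
while ph>2:
    ph-=6 if ph>34 else 3
    p,q=lev_pose(ph,.364); h=manip.servo_line(p,q,max_speed=.05 if ph>34 else .025,force_limit=6)
    s=manip.sense(); f=s['contact_force']-f0; mx=max(mx,np.linalg.norm(f))
    if ph<45 or h: print(round(ph,1),h,f.round(1))
    if h: break
print(s['time'],s['tcp_pos'],mx)
shot("w8")
```

```text
41.5 False [-0.9 -0.4 -0.1]
35.5 False [ 0.1 -1.3  0. ]
29.5 False [-1.2  0.5 -0.4]
26.5 False [-1.3  0.3 -0.8]
23.5 False [-1.2  0.2 -1.2]
20.5 False [-0.6  0.1 -0.7]
17.5 False [-1.  -0.3 -1.8]
14.5 False [-0.8  0.2 -0.9]
11.5 False [-3.   3.   0.3]
8.5 True [0.3 0.1 0.6]
19.9917 [ 0.56427595 -0.18528464  0.36300915] 4.260242787555902
```

View pics/w8.png

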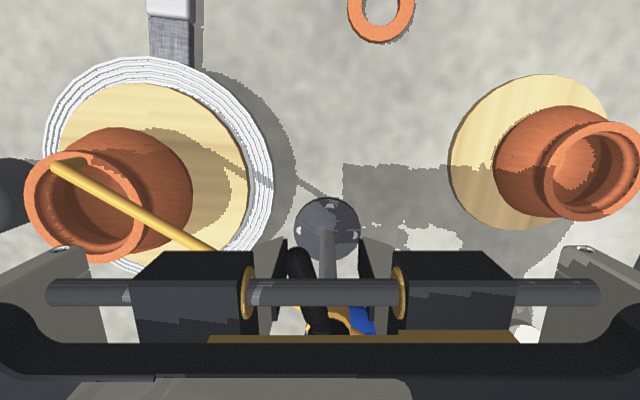

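Run:
```python
from h import *
for tgt,sp in ((8.5,.012),(6,.012)):
    p,q=lev_pose(tgt,.364); h=manip.servo_line(p,q,max_speed=sp,force_limit=7)
    s=manip.sense(); d=s['tcp_pos'][:2]-HUB
    print(h,np.rad2deg(np.arctan2(d[1],d[0])),s['contact_force'].round(1),s['time'])
    manip.dwell(.1); print(manip.sense()['contact_force'].round(1))
# back off to centre on lever and rise
p,q=lev_pose(24,.364); print(manip.servo_line(p,q,max_speed=.04,force_limit=6)); 
p[2]=.43; print(manip.servo_line(p,max_speed=.1,force_limit=4))
manip.movep([.52,-.14,.46],down(np.deg2rad(-45)))
im,cal=shot("w9"); print(manip.sense()['time'])
```

```text
True 11.917049217809772 [-0.3 -0.2  0.3] 20.3333
[-0.4  1.1  0.1]
True 11.767011335931237 [-0.3  0.1  0.5] 20.7833
[ 0.2 -0.8 -0.1]
False
False
22.5583
```

View pics/w9.png

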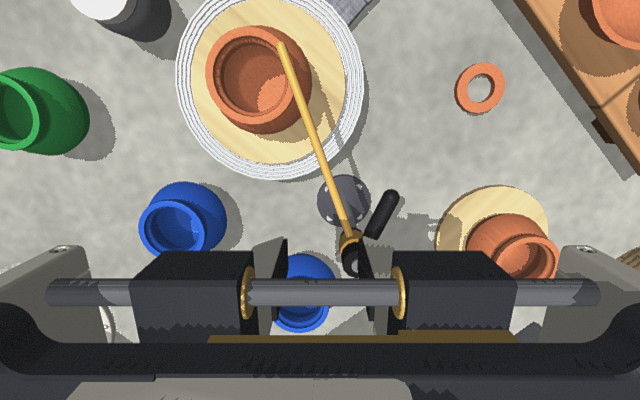

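The stop was reached at the same place three times (tool at 11.7–11.9°). The view shows the pointer tip over the rim near (282,45), and the lever now pointing to (392,197). Now the final measurement.

Run:
```python
from h import *
im=cv2.imread("pics/w9.png"); cal=get_calibration("wrist"); cal['view']=np.load("w9.npy")
c,n,r=rimfit(im,cal,(195,15,320,140)); print(c,n,r)
l=unp(cal,392,196,.203); d=l[:2]-HUB; print("lever",np.rad2deg(np.arctan2(d[1],d[0])),np.hypot(*d))
tip=HUB+.19*np.array([np.cos(np.deg2rad(65.46)),np.sin(np.deg2rad(65.46))])
overlay("pics/w9.png","wrist/w9",(.5495,-.0166),tip,"pics/w9o.png",(190,10,420,180),3.3)
cv2.imwrite("pics/w9c.png",cv2.resize(im[25:70,255:315],None,fx=10,fy=10,interpolation=cv2.INTER_CUBIC))
```

```text
[ 0.54952659 -0.01707344  0.04005041] 394 0.0025963185327814954
lever 22.924949426155685 0.06588360843089612
```

View pics/w9o.png

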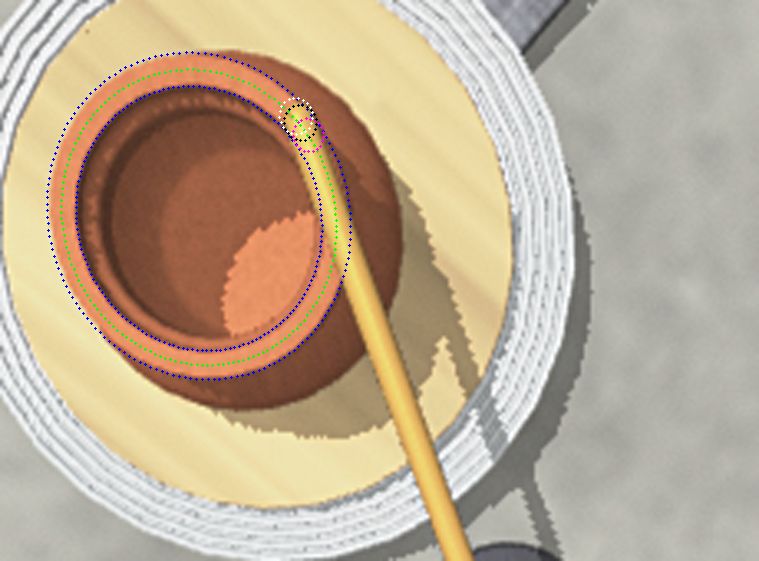

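View pics/w9c.png

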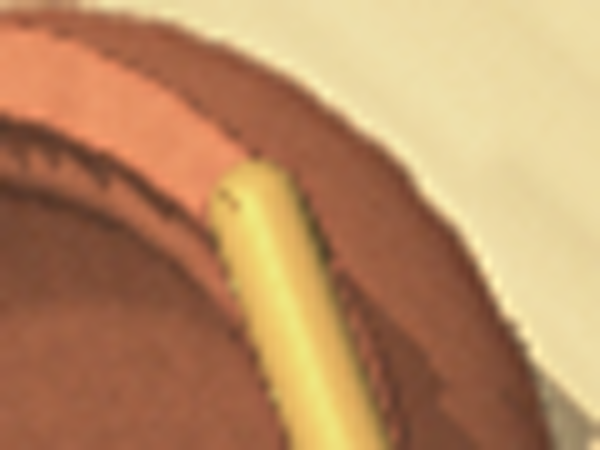

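Run:
```python
from h import *
shot("s_end","scene"); print(manip.sense()['time'],manip.sense()['contact_force']); manip.close_job()
```

```text
22.6083 [-0.94964044 -0.2252118  -0.00372354]
the job is handed in; nothing more can be done
```

View pics/s_end.png

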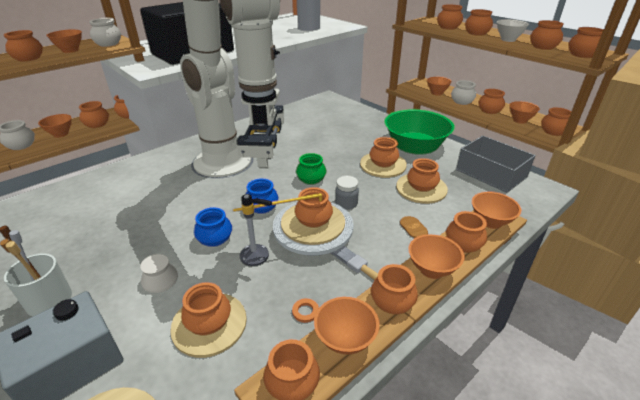

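I swung the pointer until its tip stood over the sample pot's rim, then pushed the clamping lever clockwise to its stop. I handed the job in at about 22.6 s with the gripper clear above the bench.

**Pointer:** the tip measured 38.3 mm from the pot's centre, against 38 mm for the lip's middle line. After clamping, I overlaid that position on a new picture and the pointer still matched it.

**Lever:** it turned about 90° and stopped against its end at the same place in three pushes, all force-limited to 6–7 N. The largest force read between moves was about 4 N.

**Pot and other things:** the rim centre moved less than 1 mm between the measurements before and after. The last scene picture shows the other things where they were.

**Checks that disagreed:**
- The fixed cameras differed by 5–10 mm on the first positions, so I worked from the closer wrist views.
- Two of the rim fits, including the last one, were noisier at about 2.6–3 mm because the rod covered part of the lip. Their centres still agreed with the clean fits to within 1.5 mm.

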